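Load the tablet mill and hold its lid on pulse

TASK

Load the tablet mill: set the loose grinding ball from the little stand on top of the three balls in the mill's cup, so that it rests in the gap between them, and leave it there. Then fit the mill's lid, its two lugs straight down through the two gaps in the collar until the flange sits flush, and turn it clockwise (seen from above) against the spring, an eighth of a turn, half-way to the lock and never so far that the catch clicks. Finish while still gripping the lid and holding it steady at that angle, since it springs back if let go; leave the other things on the table where they are.

Things in the scene. Friction and masses are not known exactly. Their poses are not given: they have to be found in the camera images.
- mill_top (a point): Tablet mill, fixed: round white base 148 mm across, open cup on it, 121 mm high in all. Point on the upright axis, level with the collar's top. Aluminium collar 6 mm thick, 112 mm across, opening 84 mm, with two opposite gaps 18 mm wide on the point's own +x and -x axis. Black ticks outside it, 45 and 90 degrees clockwise of each gap, mark pulse and lock.
- mill_pit (a point): Centre of the floor of the mill's round pit, 73 mm below mill_top: 66 mm across, 20 mm deep, holding three balls whose tops are 30 mm above this point. A fourth ball saddled on them has its centre 38 to 40 mm above this point. Above the pit the chamber is 98 mm across, up to the collar.
- ball_center (a point): Centre of the loose grinding ball, white ceramic, 30 mm in diameter, 60 g, resting on the 24 mm wide, 26 mm high neck of a small fixed steel stand (base disc 68 mm across, 6 mm thick); centre 38 mm above the table. Its orientation means nothing.
- low0_center (a point): Centre of one of the three like balls (30 mm) lying in the mill's pit
- low1_center (a point): Centre of the second ball lying in the pit
- low2_center (a point): Centre of the third ball lying in the pit
- lid_grip (a point): Centre of the grip bar of the mill's grey bayonet lid (loose, 180 g, upright on the table). Bar 60 mm long (own x), 22 mm thick (own y), 44 mm high, on a flange 104 mm across, 6 mm thick, its lower face 28 mm below this point. Seated, this point is 28 mm above mill_top.
- lid_foot (a point): Centre of the lid's underside, 42 mm below lid_grip: foot of a plug 81 mm across, 14 mm high, with two lugs 14 mm wide, 7 mm high at its foot, on own +x and -x (in line with the bar), 95 mm over both. Half a turn gives the same lid.
- drive (a joint): Angle (rad) of the sprung drive ring under the collar, 0 at rest, growing clockwise from above. After some 2 degrees of play the lugs push it along with the lid; its spring resists with 0.06 N m, rising to 0.18 at 45 degrees (0.785, pulse). From about 60 degrees (1.05) a sprung catch is felt, then clicks; at 90 it is locked. The lid cannot turn anticlockwise.
- cap_c (a point): Centre of a smaller plain cap with a round knob and no lugs, 60 mm across, 36 mm high: a bystander
- bottle_c (a point): Centre of a pill bottle, 52 mm across, 85 mm high: a bystander
- syrup_c (a point): Centre of a syrup bottle, 56 mm across, 130 mm high: a bystander
- cup_c (a point): Centre of a small medicine cup, 48 mm across, 34 mm high: a bystander
- tray_c (a point): Centre of a divided pill tray, 160 x 90 x 28 mm: a bystander
- spatula_grip (a point): Handle of a spatula 160 mm long lying on the table: a bystander
Not all that is in view belongs to the job. Leave any blue or orange look-alike of the part that bears lid_grip alone. What is shaped like the part that bears low0_center but pink is not meant.

How it is judged:
By the outcome, as a careful person would: the job done as asked, in the order asked, and still so for the second after the job is handed in, while the arm keeps its last pose, push and grip.
It also fails if it takes over 66 s, if anything falls off the work surface, if the arm or the gripper's body presses on something with over 40 N, if the wrist force passes 120 N, or if a joint passes its speed limit or range.

ROBOT

A 6-joint arm with a two-finger parallel gripper is mounted at the origin on the work surface. World frame = base frame: x ahead of the robot, y to its left, z up, the work surface at z = 0. Lengths are in mm, angles in rad, forces in N, time in s.
With the tool pointing down it reaches from about 275 to 750 mm from the base axis. Payload 10.2 kg.
Tool frame: the origin (TCP) lies on the front face of the gripper's body, between the roots of the fingers; the fingertips stand 73 mm ahead of it and the grasp point (between the pads) lies 54 mm ahead of it; z points along the fingers, y is the direction in which the jaws open and shut (so a half turn about z gives the same grasp; the last joint's range is limited). The gripper opens to 85 mm and grips with 20 to 120 N. Pads are 22 mm wide; open, the fingers measure 114 mm over their backs; the gripper's body (76 mm by 85 mm) begins 54 mm behind the grasp point. The pads swing forward as they close: fully open they stand 13 mm farther back than shut.
Start: joints at [-1.442, 0.313, 1.498, -0, 1.331, -0.223], TCP at [180.896, -492.857, 303.894] pointing down, gripper open.
Joint ranges: [-2.94, 2.94], [-0.97, 2.17], [0.19, 2.56], [-1.23, 4.37], [0.02, 3.11], [-2.88, 2.88]. Speed limits (rad/s): [2.39, 2.39, 3.01, 3.14, 3.14, 3.14].

INTERFACE

Orientations are given as a unit quaternion [w, x, y, z].
In Python, from rig import ctrl gives the robot as it stands.
- The arm moves only by the tool move_arm, never from a script. Its argument "series" is a list of rows, each a list of 3 entries, a list of its own where there are three numbers: the shift along the tool's x, y, z in mm, then the turn about the tool's z in degrees, then the opening, from 0 (shut) to 1 (fully open). In form: [[[tx, ty, tz], yaw, grip], ...]. A call has 1 to 10 rows; each row is the pose to reach, as a shift and turn from the pose commanded when the call began, along the tool's axes at that moment; what a row does not reach only later rows make up. A row lasts 1/8 s, in which the tool goes at most 62.5 mm and 10.7 degrees, less where a joint would pass 70% of its speed; a pose out of reach is approached as far as the arm can. A call with a gripper value outside its range is refused whole. The fingers move at their own pace and stop on an object; "force" is the grip in N (left out, the last holds). Time passes only in rows, so rows that repeat a pose let the fingers close. It gives the time, the measured TCP pose, the force and the opening at its end, in the units of the state.
- ctrl.sense(): the state, without advancing time (a new reading comes with each control period).
- ctrl.capture(name): name is "scene" or "top"; returns (picture, depth): 400x640x3 uint8, red, green, blue; 400x640 float32, mm along the optical axis (not along the pixel's ray), 0 where there is no reading.
- ctrl.camera_model(name): a dict with "fov_y" (degrees; the focal length in pixels is half the picture's height over the tangent of half this angle, whatever the lens; pixels are square), "cx", "cy" (the principal point, pixels), "rvec" (rotation vector, rad) and "tvec" (3), from world to camera coordinates, as OpenCV has them. Camera axes: x right, y down, z forward; pixel columns grow to the right and rows downward; lengths in mm; the calibration is good to about 2 mm. A picture is of the moment at which its call begins. camera_model takes no time and is no camera call.
- ctrl.finish_job(): hands the job in, once; it reports no verdict.
The state is a dict: "time_s": time; "joints": joint angles; "dq": joint speeds; "tau": joint torques, N m; "eef_pos": TCP position; "ee_rot": TCP orientation; "force": force on the tool from outside, world axes, zero at the start; "wrist_torque": the same for the moment, N m; "grip_width": opening from 0.0 (shut) to 1.0 (fully open).
Only numpy, scipy, OpenCV 4.12 (cv2) and the standard library are available. Lean on these libraries where they do the work, as an engineer would, in place of code of your own. Each camera call takes 0.05 s, during which the arm holds its last target.

## Working session

There is one attempt and no reset: what is moved stays moved. The work goes in short steps, Python scripts to look and compute and a tool call to move; the robot and the scene stay as the last step left them, time stands still between calls to the robot, and variables do not carry over. Pictures are saved under pics/ and viewed, and the job is handed in when it is done.

Besides the shell and the picture viewer there is one more tool, called after "Emit:" as name([rows], argument=value, ...), one row to a line, values as JSON. move_arm: Moves the arm, as the interface text tells. Its arguments: {"type":"object","properties":{"series":{"type":"array","items":{"type":"array"}},"force":{"type":"number"}},"required":["series"]}

```bash
ls; mkdir -p pics
python3 - <<'E'
from rig import ctrl
import cv2,numpy as np
print(ctrl.sense())
for n in("scene","top"):
    m=ctrl.camera_model(n);print(n,m)
    p,d=ctrl.capture(n);np.savez(f'{n}0.npz',p=p,d=d)
    cv2.imwrite(f'pics/{n}0.png',cv2.cvtColor(p,cv2.COLOR_RGB2BGR))
    print((d==0).mean(),d.min(),d.max())
E
```

```text
pics
{'time_s': 0.0, 'joints': array([-1.44238803e+00,  3.13468134e-01,  1.49846774e+00, -2.92914606e-06,
        1.33099857e+00, -2.23407546e-01]), 'dq': array([ 1.16611089e-03, -1.58653456e-04,  5.72425891e-05,  5.26501375e-04,
        3.65129413e-05, -3.47315327e-04]), 'tau': array([ 6.07139336e-04, -4.12269223e+01, -2.59744924e+01, -1.96520118e-04,
        4.07767584e-03, -3.65466462e-05]), 'eef_pos': array([ 180.87823539, -492.67294595,  303.31419478]), 'ee_rot': array([-6.70205499e-04,  9.84567774e-01,  1.75002422e-01,  3.04344358e-05]), 'force': array([-0.57678836, -0.04947061,  0.39795858]), 'wrist_torque': array([ 0.01193707, -0.04324421, -0.0140487 ]), 'grip_width': 0.9954159719669502}
scene {'fov_y': 43.96631720318255, 'cx': 316.38168209704594, 'cy': 208.57349440159035, 'rvec': array([ 1.64802256,  1.6520084 , -0.87454361]), 'tvec': array([ -21.93013145, -217.09092356, 1803.5719567 ])}
0.023296875 0.0 3999.9827
top {'fov_y': 46.24611371565338, 'cx': 319.345323133977, 'cy': 201.55659187199632, 'rvec': array([ 2.16879243, -2.16335051,  0.13704542]), 'tvec': array([  37.16784582,  504.31507189, 1040.6448277 ])}
0.00408203125 0.0 1975.973
```

View pics/scene0.png

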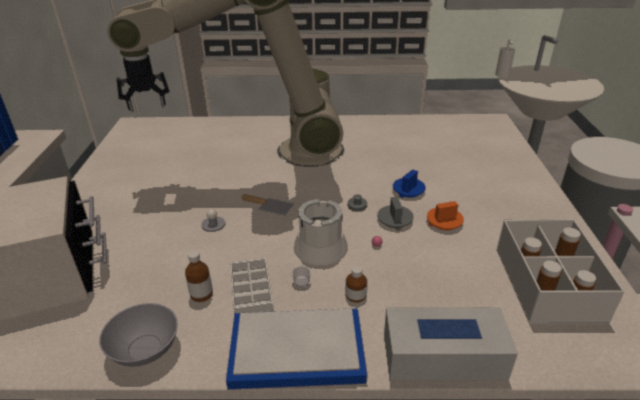

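View pics/top0.png

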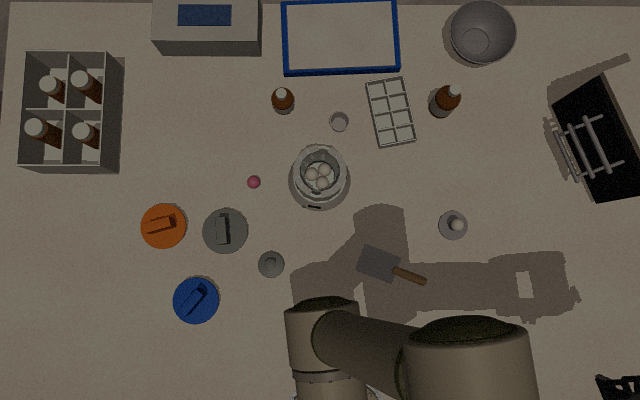

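Top view: the mill is at (320,177), the ball on its stand at (455,224), the grey lid at (224,230) and the cap at (271,264). The pink ball (253,182) and the blue and orange lids are the look-alikes to leave alone. Next I'll enlarge the crops.

```bash
cat > h.py <<'E'
import numpy as np,cv2
from rig import ctrl
def cam(n):
    m=ctrl.camera_model(n);f=200/np.tan(np.radians(m['fov_y']/2))
    K=np.array([[f,0,m['cx']],[0,f,m['cy']],[0,0,1]]);R=cv2.Rodrigues(np.array(m['rvec']))[0];t=np.array(m['tvec']);return K,R,t
def ray(n,uv,z):
    K,R,t=cam(n);uv=np.atleast_2d(uv).astype(float)
    d=(np.linalg.inv(K)@np.c_[uv,np.ones(len(uv))].T).T@R; c=-R.T@t
    return c+d*((z-c[2])/d[:,2])[:,None]
def cloud(n,d):
    K,R,t=cam(n);v,u=np.mgrid[:400,:640]
    P=np.stack([(u-K[0,2])/K[0,0]*d,(v-K[1,2])/K[0,0]*d,d],-1)
    return (P-t)@R
def proj(n,P):
    K,R,t=cam(n);q=(np.atleast_2d(P)@R.T+t)@K.T;return q[:,:2]/q[:,2:]
def crop(p,u0,v0,u1,v1,s,fn):
    c=cv2.resize(p[v0:v1,u0:u1],None,fx=s,fy=s,interpolation=cv2.INTER_CUBIC)
    c=np.clip(c.astype(float)*1.6,0,255).astype(np.uint8)
    cv2.imwrite(fn,cv2.cvtColor(c,cv2.COLOR_RGB2BGR))
E
python3 - <<'E'
from h import *
a=np.load('top0.npz');b=np.load('scene0.npz')
crop(a['p'],280,135,360,215,7,'pics/mill_t.png')
crop(a['p'],195,200,255,260,7,'pics/lid_t.png')
crop(b['p'],285,190,425,270,5,'pics/mill_s.png')
P=cloud('top',a['d'])
for u,v in [(453,224),(457,225),(466,236),(320,150),(224,230),(222,220),(235,240),(323,170),(300,260)]:print(u,v,P[v,u].round(1))
E
```

```text
453 224 [ 452.4 -260.5   48.1]
457 225 [ 449.9 -268.4   51.7]
466 236 [ 427.8 -305.    -2. ]
320 150 [609.   37.9  95.7]
224 230 [436.7 247.2  65.3]
222 220 [458.8 252.6  62.6]
235 240 [416.5 230.2  20.4]
323 170 [568.7  31.   75.9]
300 260 [371.4  82.7  -1.7]
```

View pics/mill_t.png

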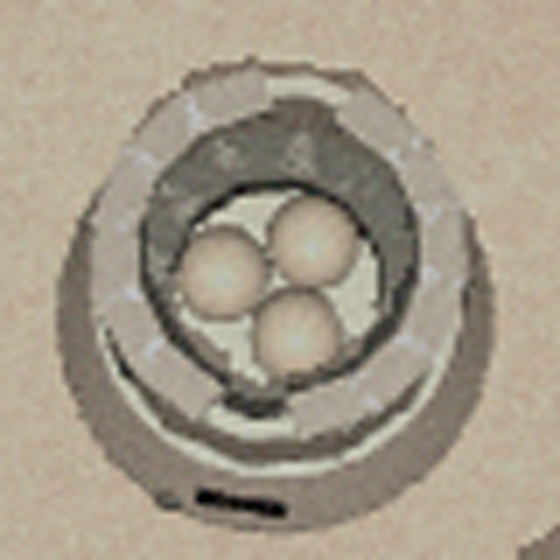

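View pics/lid_t.png

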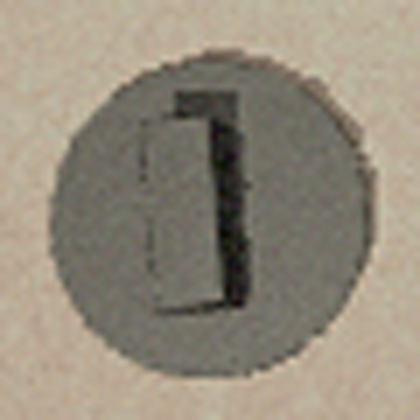

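View pics/mill_s.png

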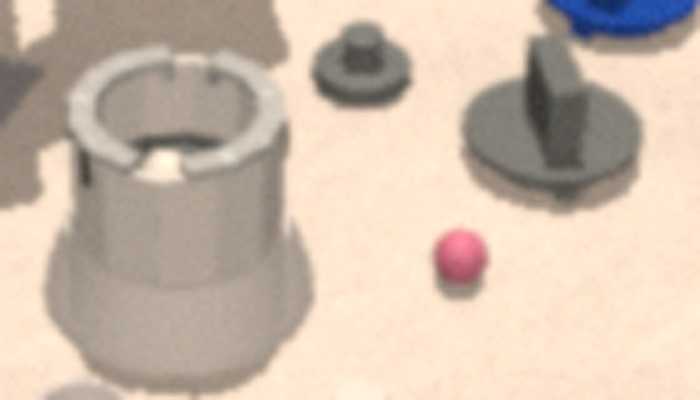

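```bash
cat > m.py <<'E'
from h import *
from scipy.optimize import least_squares
a=np.load('top0.npz');P=cloud('top',a['d']);p=a['p']
def circ(X,r=None):
    f=lambda q:np.hypot(X[:,0]-q[0],X[:,1]-q[1])-(q[2] if r is None else r)
    x0=list(X.mean(0))+([np.ptp(X[:,0])/2] if r is None else [])
    return least_squares(f,x0,loss='soft_l1').x
# collar
R=P[135:215,280:360];m=(R[...,2]>112)&(R[...,2]<130)
X=R[m];print('collar n',len(X),'z',np.median(X[:,2]),X[:,:2].min(0),X[:,:2].max(0))
c=X[:,:2].mean(0)
for _ in range(5):
    ang=np.arctan2(X[:,1]-c[1],X[:,0]-c[0]);rr=np.hypot(*(X[:,:2]-c).T)
    O=[];I=[]
    for k in range(36):
        s=(ang>=-np.pi+k*np.pi/18)&(ang<-np.pi+(k+1)*np.pi/18)
        if s.sum()>5:
            O.append(X[s][rr[s].argmax(),:2]);I.append(X[s][rr[s].argmin(),:2])
    qo=circ(np.array(O));qi=circ(np.array(I));c=(qo[:2]+qi[:2])/2
print('outer',qo,'inner',qi)
h=np.histogram(np.degrees(ang),72,(-180,180));print(list(zip(h[1].astype(int),h[0])))
# image collar gaps & ball tops via rays
# ball
R=P[205:245,435:475];m=(R[...,2]>30)&(R[...,2]<60);X=R[m]
def sph(X):
    f=lambda q:np.linalg.norm(X-q,axis=1)-15
    return least_squares(f,X.mean(0)-[0,0,10],loss='soft_l1').x
print('ball',sph(X),len(X), X.max(0),X.min(0))
# lid
R=P[195:265,190:260];m=(R[...,2]>56)&(R[...,2]<72);X=R[m];r=cv2.minAreaRect(X[:,:2].astype(np.float32));print('bar',r,np.median(X[:,2]),X[:,:2].mean(0))
m=(R[...,2]>8)&(R[...,2]<30);X=R[m];ctr=cv2.minEnclosingCircle(X[:,:2].astype(np.float32));print('flange',ctr,np.median(X[:,2]))
E
python3 m.py
```

```text
collar n 941 z 121.37242333704646 [502.64409291 -16.73827594] [613.86633225  95.02367977]
outer [558.69531112  39.21871227  56.45906517] inner [558.63412122  39.22905071  42.80285697]
[(np.int64(-180), np.int64(9)), (np.int64(-175), np.int64(15)), (np.int64(-170), np.int64(14)), (np.int64(-165), np.int64(15)), (np.int64(-160), np.int64(16)), (np.int64(-155), np.int64(15)), (np.int64(-150), np.int64(14)), (np.int64(-145), np.int64(13)), (np.int64(-140), np.int64(12)), (np.int64(-135), np.int64(12)), (np.int64(-130), np.int64(17)), (np.int64(-125), np.int64(15)), (np.int64(-120), np.int64(12)), (np.int64(-115), np.int64(14)), (np.int64(-110), np.int64(14)), (np.int64(-105), np.int64(14)), (np.int64(-100), np.int64(14)), (np.int64(-95), np.int64(14)), (np.int64(-90), np.int64(16)), (np.int64(-85), np.int64(11)), (np.int64(-80), np.int64(11)), (np.int64(-75), np.int64(16)), (np.int64(-70), np.int64(12)), (np.int64(-65), np.int64(15)), (np.int64(-60), np.int64(16)), (np.int64(-55), np.int64(14)), (np.int64(-50), np.int64(14)), (np.int64(-45), np.int64(15)), (np.int64(-40), np.int64(14)), 
[... 980 characters left out ...]
p.int64(14)), (np.int64(130), np.int64(15)), (np.int64(135), np.int64(15)), (np.int64(140), np.int64(14)), (np.int64(145), np.int64(15)), (np.int64(150), np.int64(14)), (np.int64(155), np.int64(11)), (np.int64(160), np.int64(7)), (np.int64(165), np.int64(7)), (np.int64(170), np.int64(7)), (np.int64(175), np.int64(6))]
ball [ 452.54113414 -272.69760021   38.66674314] 141 [ 466.42966914 -257.41431702   59.04402557] [ 439.13702884 -287.42741989   35.22300967]
bar ((437.46319580078125, 254.39016723632812), (59.82539367675781, 22.817590713500977), 5.074373245239258) 64.14692524727592 [437.23496021 253.86053952]
flange ((418.03338623046875, 233.48178100585938), 80.49040985107422) 20.50558384562902
```

```bash
cat > m2.py <<'E'
from h import *
from scipy.optimize import least_squares
def sph(X,x0=None):
    f=lambda q:np.linalg.norm(X-q,axis=1)-15
    r=least_squares(f,X.mean(0)-[0,0,8] if x0 is None else x0,loss='soft_l1');return r.x,np.abs(r.fun).mean()
a=np.load('top0.npz');P=cloud('top',a['d']);c=np.array([558.66,39.22])
R=P[135:215,280:360].reshape(-1,3);d=R[:,:2]-c;r=np.hypot(*d.T);an=np.degrees(np.arctan2(d[:,1],d[:,0]))
m=(R[:,2]>112)&(R[:,2]<130)&(r>44.5)&(r<48.5)
for lo in(-180,0):
  pass
h=np.histogram(an[m],120,(-180,180));print([int(x) for x,n in zip(h[1],h[0]) if n==0],h[0].mean())
# edges: min/max angle near gap
g=an[m];s=np.sort(g);s2=np.append(s,s[0]+360);k=np.argsort(np.diff(s2))[-2:];print([(s2[i],s2[i+1],(s2[i]+s2[i+1])/2) for i in k])
# low balls: crop px centers
L=[]
for u,v in[(225,272),(312,240),(297,333)]:
    u=280+u/7;v=135+v/7
    yy,xx=np.mgrid[:400,:640];mm=np.hypot(xx-u,yy-v)<5
    X=P[mm];q,e=sph(X,[*X.mean(0)[:2],63]);L.append(q);print('low',q.round(1),round(e,2),X[:,2].max().round(1),'ray63',ray('top',[u,v],63).round(1))
L=np.array(L);A=2*(L[1:,:2]-L[0,:2]);b=(L[1:,:2]**2).sum(1)-(L[0,:2]**2).sum();cc=np.linalg.solve(A,b);print('circumc',cc,np.hypot(*(L[0,:2]-cc)),'mean',L.mean(0),[np.linalg.norm(L[i]-L[j]).round(1) for i,j in((0,1),(1,2),(0,2))])
# scene camera checks
b=np.load('scene0.npz');Q=cloud('scene',b['d'])
m=(np.hypot(Q[...,0]-452.5,Q[...,1]+272.7)<17)&(Q[...,2]>28)&(Q[...,2]<60);print('scene ball',sph(Q[m]),m.sum())
m=(np.hypot(Q[...,0]-558.7,Q[...,1]-39)<62)&(Q[...,2]>116)&(Q[...,2]<130);X=Q[m];print('scene collar',X.min(0),X.max(0),(X.min(0)+X.max(0))/2,len(X))
m=(np.hypot(Q[...,0]-437,Q[...,1]-254)<36)&(Q[...,2]>58)&(Q[...,2]<72);X=Q[m];print('scene bar',cv2.minAreaRect(X[:,:2].astype(np.float32)),X[:,:2].mean(0),len(X))
m=(np.hypot(P[...,0]-437,P[...,1]-254)<70)&(P[...,2]>14)&(P[...,2]<26);X=P[m][:,:2];print('flange top',X.min(0),X.max(0),(X.min(0)+X.max(0))/2)
E
python3 m2.py
```

```text
[-180, -21, -18, -15, -12, -9, -6, -3, 0, 159, 162, 165, 168, 171, 174, 177] 1.8916666666666666
[(np.float64(158.17017032599676), np.float64(184.01476250790878), np.float64(171.0924664169528)), (np.float64(-22.96978646041964), np.float64(3.953432727432547), np.float64(-9.508176866493548))]
low [562.1  57.1  64.4] 27.27 1091.7 ray63 [[562.3  54.9  63. ]]
low [572.6  27.9  63.7] 1.22 80.4 ray63 [[572.7  27.3  63. ]]
low [542.4  34.   63.9] 1.26 81.0 ray63 [[542.8  32.   63. ]]
circumc [559.2654527   39.59937796] 17.748439907736955 mean [559.0647256   39.66036941  63.97746876] [np.float64(31.0), np.float64(30.8), np.float64(30.4)]
scene ball (array([ 450.93174376, -272.8665811 ,   36.53082079]), np.float64(1.3798085732681007)) 81
scene collar [504.11883445 -17.85187468 116.01569927] [614.82117433  93.76782406 123.38824599] [559.47000439  37.95797469 119.70197263] 380
scene bar ((440.3682556152344, 254.05027770996094), (60.36073684692383, 21.733577728271484), 5.5147385597229) [441.52702671 253.59171918] 102
flange top [386.99448352 203.01949398] [487.65105207 306.65582113] [437.32276779 254.83765756]
```

Run:
```python
from h import *
a=np.load('top0.npz');P=cloud('top',a['d'])
q=ray('top',[[323.9,147.9],[316,195]],121);print(q, np.degrees(np.arctan2(*(q[0]-q[1])[[1,0]])))
# polar unwrap of collar at z=121, r=46
c=np.array([558.9,39.2])
th=np.arange(-180,180,2.);
for r in(46,50,54):
    W=np.c_[c[0]+r*np.cos(np.radians(th)),c[1]+r*np.sin(np.radians(th)),np.full(len(th),121.)]
    uv=proj('top',W).astype(np.float32)
    g=cv2.remap(cv2.cvtColor(a['p'],cv2.COLOR_RGB2GRAY),uv[None,:,0].copy(),uv[None,:,1].copy(),cv2.INTER_LINEAR)[0]
    s=dict(zip(th.astype(int),g))
    print(r,[(int(t),int(s[t])) for t in range(-34,18,2)]);print([(int(t) ,int(s[(t+180)%360-180])) for t in range(146,198,2)])
# neighbours of lid
s=ctrl.sense();print(s['eef_pos'],s['ee_rot'])
```

```text
[[607.78952108  29.92596869 121.        ]
 [507.25823634  46.36033741 121.        ]] -9.28431342879425
46 [(-34, 101), (-32, 100), (-30, 100), (-28, 101), (-26, 102), (-24, 104), (-22, 90), (-20, 67), (-18, 63), (-16, 58), (-14, 58), (-12, 62), (-10, 62), (-8, 61), (-6, 60), (-4, 61), (-2, 62), (0, 62), (2, 70), (4, 95), (6, 99), (8, 101), (10, 101), (12, 102), (14, 100), (16, 99)]
[(146, 99), (148, 101), (150, 103), (152, 105), (154, 107), (156, 96), (158, 76), (160, 52), (162, 39), (164, 39), (166, 44), (168, 47), (170, 39), (172, 40), (174, 44), (176, 40), (178, 37), (180, 45), (182, 63), (184, 96), (186, 103), (188, 103), (190, 101), (192, 100), (194, 103), (196, 101)]
50 [(-34, 103), (-32, 99), (-30, 101), (-28, 100), (-26, 99), (-24, 104), (-22, 110), (-20, 116), (-18, 116), (-16, 110), (-14, 115), (-12, 114), (-10, 108), (-8, 106), (-6, 106), (-4, 107), (-2, 111), (0, 112), (2, 112), (4, 112), (6, 99), (8, 99), (10, 100), (12, 101), (14, 102), (16, 101)]
[(146, 103), (148, 103), (150, 104), (152, 103), (154, 98), (156, 87), (158, 96), (160, 97), (162, 79), (164, 74), (166, 75)
[... 179 characters left out ...]
(-34, 99), (-32, 99), (-30, 98), (-28, 101), (-26, 99), (-24, 92), (-22, 93), (-20, 97), (-18, 100), (-16, 97), (-14, 103), (-12, 114), (-10, 114), (-8, 111), (-6, 105), (-4, 101), (-2, 95), (0, 91), (2, 93), (4, 97), (6, 95), (8, 100), (10, 102), (12, 101), (14, 101), (16, 103)]
[(146, 105), (148, 103), (150, 104), (152, 104), (154, 97), (156, 99), (158, 113), (160, 120), (162, 123), (164, 121), (166, 120), (168, 122), (170, 120), (172, 119), (174, 121), (176, 120), (178, 118), (180, 117), (182, 116), (184, 112), (186, 95), (188, 107), (190, 105), (192, 104), (194, 100), (196, 101)]
[ 180.85352816 -492.70865297  303.37761522] [-5.94687659e-04  9.84572177e-01  1.74977925e-01  2.76003286e-05]
```

```bash
cat > go.py <<'E'
import sys,numpy as np
# go.py x y z A  -> X Y Z A2
v=list(map(float,sys.argv[1:]));x,y,z,A,X,Y,Z,B=v
a=np.radians(A);d=np.array([X-x,Y-y,0])
print('t',round(d@[np.cos(a),np.sin(a),0],1),round(d@[np.sin(a),-np.cos(a),0],1),round(z-Z,1),'yaw',(-(B-A)+180)%360-180)
E
python3 go.py 180.9 -492.9 303.9 20.15 452 -272.8 220 20.15
```

```text
t 330.3 -113.2 83.9 yaw 0.0
```

Emit:
move_arm([
  [[33,-11.3,8.4],0,1],
  [[82.6,-28.3,21],0,1],
  [[132,-45.3,33.6],0,1],
  [[182,-62.3,46],0,1],
  [[231,-79,59],0,1],
  [[280,-96,71],0,1],
  [[312,-107,79],0,1],
  [[330.3,-113.2,83.9],0,1],
  [[330.3,-113.2,83.9],0,1],
  [[330.3,-113.2,83.9],0,1],
])

```text
time_s: 1.35
eef_pos: [451.5, -273.2, 220.0]
ee_rot: [0.0, 0.985, 0.175, -0.0]
force: [-0.6, -0.1, -0.0]
grip_width: 1.002
```

```bash
cat > snap.py <<'E'
import sys
from h import *
s=ctrl.sense();A=2*np.degrees(np.arctan2(s['ee_rot'][2],s['ee_rot'][1]))
print(round(s['time_s'],2),s['eef_pos'].round(1),'A',round(A,2),'F',s['force'].round(2),'T',s['wrist_torque'].round(3),'g',round(s['grip_width'],3),'q6',s['joints'][5].round(2),'tilt',s['ee_rot'][[0,3]].round(4))
if len(sys.argv)>1:
    t=sys.argv[1]
    for n in("scene","top"):
        p,d=ctrl.capture(n);np.savez(f'{n}{t}.npz',p=p,d=d)
    cs=list(map(int,sys.argv[2:]))
    if len(cs)>=5: crop(np.load(f'top{t}.npz')['p'],*cs[:5],f'pics/t{t}.png')
    if len(cs)>=10: crop(np.load(f'scene{t}.npz')['p'],*cs[5:10],f'pics/s{t}.png')
E
python3 snap.py 1 380 150 520 290 4 170 160 270 260 5
```

```text
1.35 [ 451.5 -273.2  220. ] A 20.13 F [-0.6  -0.08 -0.03] T [-0.02   0.058  0.019] g 1.002 q6 0.45 tilt [ 0.     -0.0001]
```

View pics/t1.png

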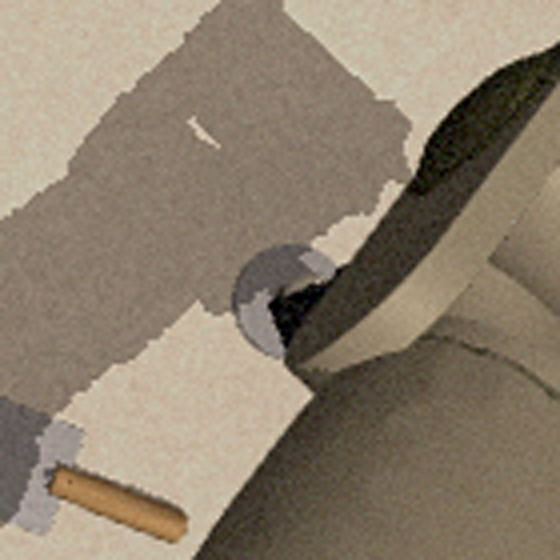

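View pics/s1.png

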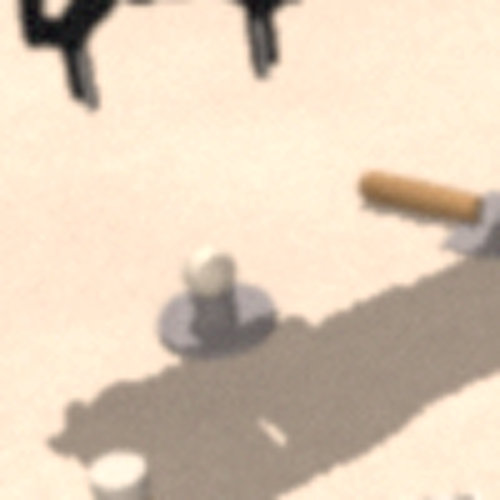

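The scene view shows the open jaws above the stand, tips at px (188,181) and (222,175), and the ball at (212,214). I'll measure the tips.

Run:
```python
from h import *
d=np.load('scene1.npz');Q=cloud('scene',d['d'])
m=(np.hypot(Q[...,0]-452,Q[...,1]+272.8)<75)&(Q[...,2]>100)&(Q[...,2]<215)
v,u=np.nonzero(m)
for lo,hi in((0,207),(207,300)):
    X=Q[m][(u>lo)&(u<hi)];z=np.sort(X[:,2]);print(z[:6].round(1));T=X[X[:,2]<z[0]+18];print(T.mean(0).round(1),T.min(0).round(1),T.max(0).round(1))
print(proj('scene',[452,-273,220-73]),proj('scene',[452,-273,220-60]))
```

```text
[162.2 164.3 164.6 165.6 167.2 168.1]
[ 477.1 -315.8  171.9] [ 470.5 -322.7  162.2] [ 483.2 -308.9  179.7]
[159.  161.3 161.9 163.5 164.7 166.2]
[ 442.7 -226.4  169.1] [ 425.  -237.3  159. ] [ 449.  -219.   176.1]
[[205.87986546 180.97554997]] [[205.19035629 176.91062862]]
```

Emit:
move_arm([
  [[0,0,25],0,1],
  [[0,0,60],0,1],
  [[0,0,95],0,0.8],
  [[0,0,114],0,0.65],
  [[0,0,120],0,0.55],
  [[0,0,120],0,0.5],
  [[0,0,120],0,0.5],
], force=30)

```text
time_s: 2.33
eef_pos: [452.2, -273.2, 100.9]
ee_rot: [0.001, 0.985, 0.175, 0.001]
force: [0.2, -0.4, 0.3]
grip_width: 0.499
```

```bash
python3 snap.py 2 380 150 520 290 4 170 160 270 260 5
```

```text
2.33 [ 452.2 -273.2  100.9] A 20.14 F [ 0.18 -0.36  0.3 ] T [-0.002 -0.047  0.023] g 0.499 q6 0.45 tilt [0.0007 0.0005]
```

View pics/s2.png

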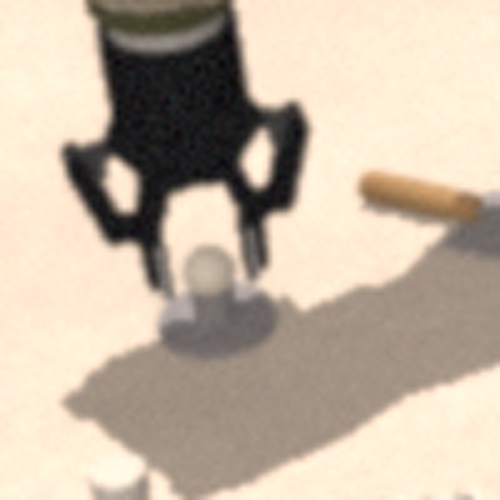

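The jaws straddle the ball evenly, with the ball at about px (212,214). Closing now.

Emit:
move_arm([
  [[0,0,0],0,0.4],
  [[0,0,0],0,0.35],
  [[0,0,0],0,0.3],
  [[0,0,0],0,0.2],
  [[0,0,0],0,0.2],
  [[0,0,0],0,0.2],
  [[0,0,-5],0,0.2],
  [[0,0,-15],0,0.2],
  [[0,0,-30],0,0.2],
], force=25)

```text
time_s: 3.55
eef_pos: [451.9, -272.8, 130.7]
ee_rot: [-0.0, 0.985, 0.175, -0.0]
force: [-0.3, 0.2, -0.2]
grip_width: 0.329
```

```bash
python3 snap.py 3 380 150 520 290 4 170 130 270 230 5;python3 go.py 452 -273 130 20.15 559 39.4 250 20.15
```

```text
3.55 [ 451.9 -272.8  130.7] A 20.15 F [-0.32  0.22 -0.17] T [-0.03  -0.001 -0.012] g 0.329 q6 0.45 tilt [-0.0002 -0.0001]
t 208.1 -256.4 -120.0 yaw 0.0
```

View pics/s3.png

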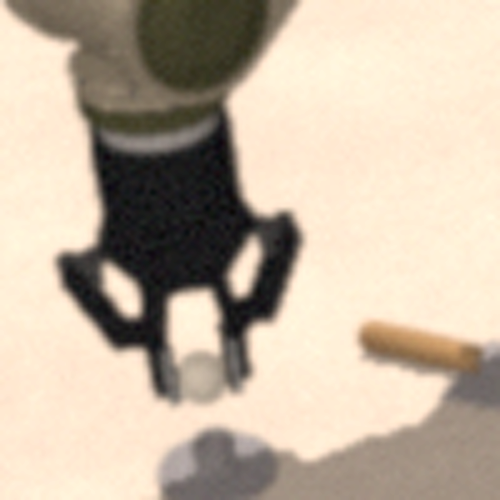

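Ball held (opening about 28 mm, ball clear of the stand). Moving it over the mill.

Emit:
move_arm([
  [[5,-6,-30],0,0.2],
  [[20,-25,-70],0,0.2],
  [[45,-55,-100],0,0.2],
  [[75,-92,-115],0,0.2],
  [[105,-130,-120],0,0.2],
  [[135,-167,-120],0,0.2],
  [[165,-203,-120],0,0.2],
  [[190,-234,-120],0,0.2],
  [[204,-251,-120],0,0.2],
  [[208.1,-256.4,-120],0,0.2],
])

```text
time_s: 4.9
eef_pos: [559.0, 40.6, 249.8]
ee_rot: [-0.0, 0.984, 0.176, -0.0]
force: [0.1, 0.3, -0.7]
grip_width: 0.33
```

Emit:
move_arm([
  [[0,0,12],0,0.2],
  [[0,0,32],0,0.2],
  [[0,0,42],0,0.2],
  [[0,0,45],0,0.2],
  [[0,0,45],0,0.2],
])

```text
time_s: 5.52
eef_pos: [559.1, 39.3, 205.2]
ee_rot: [0.0, 0.985, 0.175, 0.0]
force: [0.4, -0.9, 0.0]
grip_width: 0.326
```

```bash
python3 snap.py 4 250 110 390 250 4 250 130 390 270 4
```

```text
5.53 [559.1  39.3 205.2] A 20.14 F [ 0.44 -0.89  0.02] T [0.025 0.022 0.01 ] g 0.326 q6 1.08 tilt [0.0001 0.0002]
```

View pics/s4.png

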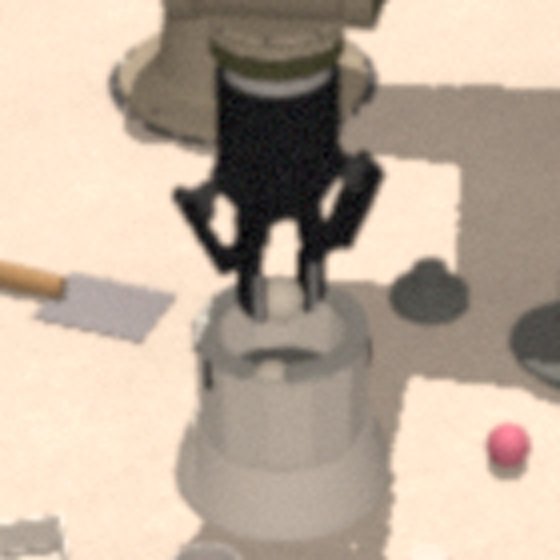

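View pics/t4.png

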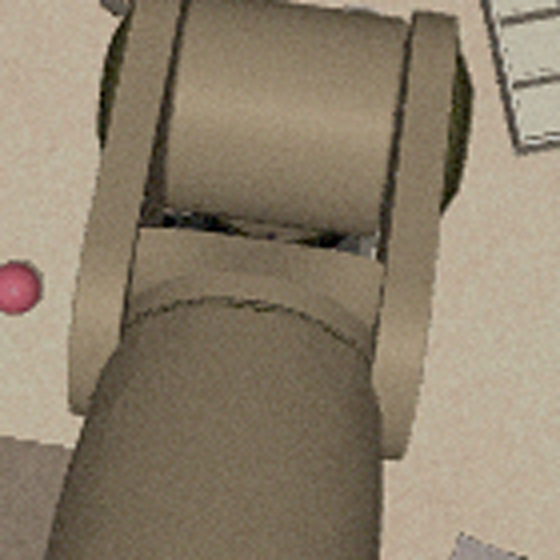

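Run:
```python
from h import *
from scipy.optimize import least_squares
d=np.load('scene4.npz');Q=cloud('scene',d['d']);p=d['p'].astype(int)
m=(np.hypot(Q[...,0]-559,Q[...,1]-39)<25)&(Q[...,2]>126)&(Q[...,2]<165)
br=p.sum(2)>170
X=Q[m&br];print(len(X),X.min(0),X.max(0))
f=lambda q:np.linalg.norm(X-q,axis=1)-15
r=least_squares(f,[559,39,142],loss='soft_l1');print(r.x,np.abs(r.fun).mean())
m=(np.hypot(Q[...,0]-558.7,Q[...,1]-39)<62)&(Q[...,2]>116)&(Q[...,2]<126);Y=Q[m];print('collar',Y.min(0),Y.max(0))
v,u=np.nonzero((np.hypot(Q[...,0]-559,Q[...,1]-39)<25)&(Q[...,2]>126)&(Q[...,2]<165)&br);print(u.min(),u.max(),v.min(),v.max(),ray('scene',[[(u.min()+u.max())/2,(v.min()+v.max())/2]],142))
print('mill axis at z142 in scene',proj('scene',[559,39,142]))
```

```text
138 [543.27196494  21.64475346 129.9821544 ] [579.15547689  59.8236955  163.57155279]
[559.94944131  37.33148249 141.78314178] 3.6560335912950648
collar [503.72294933 -17.75851024 116.02794741] [617.03447513  93.60216093 123.06033016]
313 328 194 210 [[550.45888573  40.6400128  142.        ]]
mill axis at z142 in scene [[319.84421891 203.89405944]]
```

Run:
```python
from h import *
d=np.load('scene4.npz');p=d['p'].astype(int);Q=cloud('scene',d['d'])
print(p[194:214,306:336].sum(2)//3)
print(d['d'][200:208,308:334:2].round(0))
print(proj('scene',[[559,39.3,142],[559.3,54.3,142],[559,24.3,142]]))
```

```text
[[ 16  16  15  16  16  14  10  13  25  71 121 144 150 148 148 148 148 129
   69  17  17  18  17  19  34  83 128 145 148 147]
 [ 12  17  12  14  11   6  12  20  32  82 131 147 149 147 149 146 147 127
   68  14  18  29  32  30  47  95 139 149 150 147]
 [ 15  12  19  22  17  11  16  17  36  88 134 145 147 147 147 146 145 127
   70  18  23  43  53  45  57 100 139 150 148 147]
 [ 34  48  56  31  16  10  21  17  40  88 134 145 147 146 143 146 145 126
   67  17  27  48  60  49  56 101 138 148 149 149]
 [ 81  98 102  59  20  17  19  27  43  80 123 137 135 129 133 137 137 118
   63  16  29  50  60  50  53 101 139 147 148 147]
 [129 131 119  66  19  14  25  42  59  67  86 102 105 104 105 109 106  92
   48  14  29  52  59  49  53  94 132 139 139 139]
 [142 135 117  62  15  18  25  47  62  62  69  88  98 100 100 100  94  83
   54  25  29  47  61  47  43  74 102 107 109 110]
 [130 112  89  46  18  14  30  49  63  62  70  93 102 106 105 102 100  93
   73  41  27  50  61  48  36  60  81  88  90  90]
 [100  88  71  37  12  12  29  45  64  61  73  96 106 108 109 107 105  98
   87  58  34  50  61  46 
[... 1453 characters left out ...]
69. 1255. 1251. 1261.
  1534.]
 [1322. 1244. 1242. 1238. 1256. 1253. 1254. 1253. 1261. 1258. 1254. 1260.
  1319.]
 [1314. 1241. 1241. 1240. 1256. 1249. 1252. 1249. 1260. 1256. 1256. 1265.
  1307.]
 [1312. 1242. 1246. 1244. 1253. 1245. 1250. 1251. 1261. 1256. 1258. 1265.
  1304.]
 [1302. 1246. 1244. 1246. 1250. 1248. 1250. 1252. 1253. 1260. 1261. 1263.
  1305.]
 [1302. 1251. 1248. 1246. 1248. 1252. 1253. 1254. 1258. 1263. 1260. 1304.
  1302.]
 [1306. 1253. 1251. 1243. 1249. 1254. 1252. 1252. 1257. 1263. 1264. 1323.
  1301.]
 [1314. 1317. 1252. 1247. 1248. 1251. 1251. 1254. 1260. 1266. 1265. 1322.
  1317.]]
[[319.96179982 203.89323133]
 [325.84269952 203.91857012]
 [314.08397717 203.93462865]]
```

The ball is centred over the mill axis to within about 1 mm (right edge u≈325.8, predicted 325.8). Lowering.

Emit:
move_arm([
  [[0,0,8],0,0.2],
  [[0,0,18],0,0.2],
  [[0,0,28],0,0.2],
  [[0,0,38],0,0.2],
  [[0,0,46],0,0.2],
  [[0,0,50],0,0.2],
  [[0,0,52],0,0.2],
  [[0,0,52],0,0.2],
])

```text
time_s: 6.62
eef_pos: [559.0, 39.6, 153.1]
ee_rot: [0.0, 0.985, 0.175, 0.0]
force: [0.5, -0.2, -0.7]
grip_width: 0.327
```

```bash
python3 snap.py
```

```text
6.62 [559.   39.6 153.1] A 20.16 F [ 0.52 -0.21 -0.72] T [-0.024 -0.009  0.005] g 0.327 q6 1.08 tilt [0.     0.0001]
```

Emit:
move_arm([
  [[0,0,1],0,0.2],
  [[0,0,1],0,0.2],
  [[0,0,1],0,0.2],
])

```text
time_s: 7.0
eef_pos: [559.0, 39.6, 152.1]
ee_rot: [0.0, 0.985, 0.175, 0.0]
force: [0.0, -0.4, -0.6]
grip_width: 0.33
```

Emit:
move_arm([
  [[0,0,1],0,0.2],
  [[0,0,1],0,0.2],
  [[0,0,1],0,0.2],
])

```text
time_s: 7.38
eef_pos: [559.0, 39.6, 151.0]
ee_rot: [-0.0, 0.985, 0.175, 0.0]
force: [0.1, -0.0, -1.1]
grip_width: 0.329
```

Emit:
move_arm([
  [[0,0,1],0,0.2],
  [[0,0,1],0,0.2],
  [[0,0,1],0,0.2],
])

```text
time_s: 7.75
eef_pos: [559.1, 39.6, 150.2]
ee_rot: [0.0, 0.985, 0.175, 0.0]
force: [-0.1, -0.4, 1.2]
grip_width: 0.327
```

Emit:
move_arm([
  [[0,0,0.3],0,0.2],
  [[0,0,0.3],0,0.2],
])

```text
time_s: 8.0
eef_pos: [559.1, 39.6, 150.0]
ee_rot: [0.0, 0.985, 0.175, 0.0]
force: [-0.5, -1.1, 3.6]
grip_width: 0.33
```

```bash
python3 snap.py
```

```text
8.0 [559.1  39.6 150. ] A 20.16 F [-0.52 -1.07  3.56] T [0.034 0.031 0.009] g 0.33 q6 1.08 tilt [0.0001 0.0003]
```

Contact is at the expected height. Opening a little, then straight up.

Emit:
move_arm([
  [[0,0,0],0,0.34],
  [[0,0,0],0,0.36],
  [[0,0,0],0,0.39],
  [[0,0,0],0,0.42],
  [[0,0,0],0,0.45],
  [[0,0,0],0,0.47],
  [[0,0,0],0,0.47],
  [[0,0,-3],0,0.47],
  [[0,0,-8],0,0.47],
  [[0,0,-15],0,0.47],
])

```text
time_s: 9.25
eef_pos: [558.9, 39.6, 165.0]
ee_rot: [-0.0, 0.985, 0.175, -0.0]
force: [0.6, 0.0, 0.5]
grip_width: 0.472
```

Emit:
move_arm([
  [[0,0,-10],0,0.47],
  [[0,0,-30],0,0.47],
  [[0,0,-55],0,0.47],
  [[0,0,-85],0,0.47],
  [[0,0,-110],0,0.47],
  [[0,0,-115],0,0.6],
])

```text
time_s: 10.0
eef_pos: [559.3, 39.6, 281.6]
ee_rot: [0.0, 0.985, 0.175, 0.002]
force: [0.3, 0.4, 0.8]
grip_width: 0.597
```

```bash
python3 snap.py; python3 go.py 559 39.4 280 20.15 438 254.4 200 185.1
```

```text
10.0 [559.3  39.6 281.6] A 20.16 F [0.32 0.37 0.84] T [-0.046  0.001 -0.037] g 0.597 q6 1.08 tilt [0.0005 0.0016]
t -39.5 -243.5 80.0 yaw -164.95
```

Emit:
move_arm([
  [[-2,-12,0],-9,0.8],
  [[-6,-40,5],-19,1],
  [[-11,-70,12],-29,1],
  [[-16,-100,20],-39,1],
  [[-21,-130,28],-49,1],
  [[-26,-160,38],-59,1],
  [[-31,-190,48],-69,1],
  [[-35,-218,58],-79,1],
  [[-38,-236,68],-87,1],
  [[-39.5,-243.5,75],-92,1],
])

```text
time_s: 11.25
eef_pos: [437.0, 255.3, 203.5]
ee_rot: [-0.001, 0.556, 0.831, -0.001]
force: [0.6, 0.1, 1.2]
grip_width: 1.002
```

Emit:
move_arm([
  [[0,0,0],-10,1],
  [[0,0,0],-20,1],
  [[0,0,0],-30,1],
  [[0,0,0],-40,1],
  [[0,0,0],-50,1],
  [[0,0,0],-60,1],
  [[0,0,0],-68,1],
  [[0,0,0],-72.9,1],
  [[0,0,0],-72.9,1],
])

```text
time_s: 12.38
eef_pos: [437.7, 254.5, 204.1]
ee_rot: [-0.001, -0.044, 0.999, -0.0]
force: [1.1, -0.0, -0.3]
grip_width: 0.999
```

```bash
python3 snap.py 5 280 135 360 215 7 360 150 460 250 5
```

```text
12.38 [437.7 254.5 204.1] A 185.01 F [ 1.07 -0.04 -0.31] T [0.022 0.014 0.046] g 0.999 q6 -1.36 tilt [-0.0006 -0.0002]
```

View pics/t5.png

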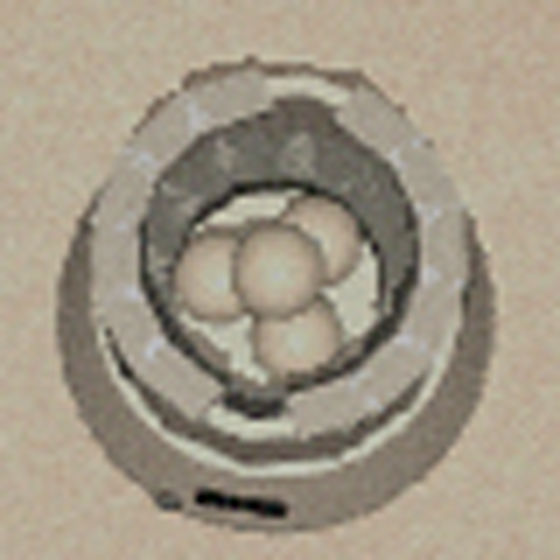

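View pics/s5.png

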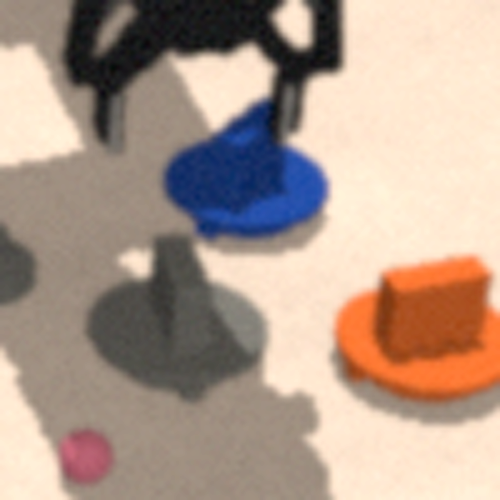

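The fourth ball sits at the top of the three, at top px ≈(319.7,173.6). I'll check its centre and find free space around the lid for the jaws.

Run:
```python
from h import *
from scipy.optimize import least_squares
P=cloud('top',np.load('top5.npz')['d'])
yy,xx=np.mgrid[:400,:640];X=P[np.hypot(xx-319.7,yy-173.6)<4.5]
r=least_squares(lambda q:np.linalg.norm(X-q,axis=1)-15,[559,39,87],loss='soft_l1');print(r.x,np.abs(r.fun).mean())
Q=cloud('top',np.load('top0.npz')['d'])
m=(np.hypot(Q[...,0]-437,Q[...,1]-254)<36)&(Q[...,2]>58)&(Q[...,2]<72);X=Q[m][:,:2]
print('bar',(np.percentile(X,1,0)+np.percentile(X,99,0))/2)
c,s=np.cos(np.radians(5.1)),np.sin(np.radians(5.1));l=X@[c,s];w=X@[-s,c];C=[(l.min()+l.max())/2,(w.min()+w.max())/2];print(np.ptp(l),np.ptp(w),C[0]*np.array([c,s])+C[1]*np.array([-s,c]))
_,_,vt=np.linalg.svd(X-X.mean(0),full_matrices=0);print(np.degrees(np.arctan2(vt[0][1],vt[0][0])))
```

```text
[560.17217755  39.61619033  87.51964862] 1.1989755822193977
bar [437.08217598 254.9912155 ]
59.82680050070428 22.817590161295726 [437.4594749  254.39257609]
-173.43720133319286
```

Emit:
move_arm([
  [[0.5,0,12],0,1],
  [[0.5,0,40],0,1],
  [[0.5,0,70],0,1],
  [[0.5,0,95],0,0.8],
  [[0.5,0,105],0,0.6],
  [[0.5,0,107.5],0,0.5],
  [[0.5,0,107.5],0,0.4],
  [[0.5,0,107.5],0,0.4],
])

```text
time_s: 13.48
eef_pos: [437.8, 254.7, 97.9]
ee_rot: [0.001, -0.044, 0.999, 0.0]
force: [-0.1, -0.4, 0.1]
grip_width: 0.4
```

```bash
python3 snap.py 6 195 200 255 260 7 360 150 460 250 5
```

```text
13.47 [437.8 254.7  97.9] A 185.05 F [-0.12 -0.45  0.13] T [ 0.017 -0.019 -0.046] g 0.4 q6 -1.36 tilt [0.0007 0.0002]
```

View pics/s6.png

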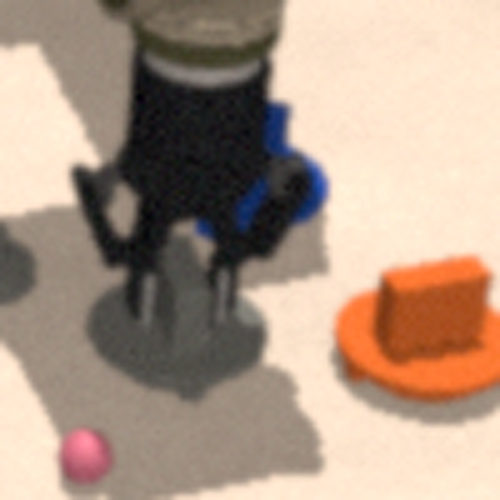

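The jaws straddle the bar, one on each side of it at scene px ≈(397,210). Closing firmly, then a small lift.

Emit:
move_arm([
  [[0,0,0],0,0.33],
  [[0,0,0],0,0.3],
  [[0,0,0],0,0.25],
  [[0,0,0],0,0.15],
  [[0,0,0],0,0.1],
  [[0,0,0],0,0.1],
  [[0,0,-2],0,0.1],
  [[0,0,-6],0,0.1],
  [[0,0,-12],0,0.1],
  [[0,0,-20],0,0.1],
], force=70)

```text
time_s: 14.82
eef_pos: [437.4, 254.5, 117.6]
ee_rot: [-0.0, -0.044, 0.999, -0.0]
force: [-0.4, 0.5, -1.0]
grip_width: 0.249
```

```bash
python3 snap.py 7 195 200 255 260 7 360 150 460 250 5
```

```text
14.82 [437.4 254.5 117.6] A 185.05 F [-0.37  0.46 -1.04] T [ 0.02   0.038 -0.059] g 0.249 q6 -1.36 tilt [-0.0001 -0.    ]
```

View pics/s7.png

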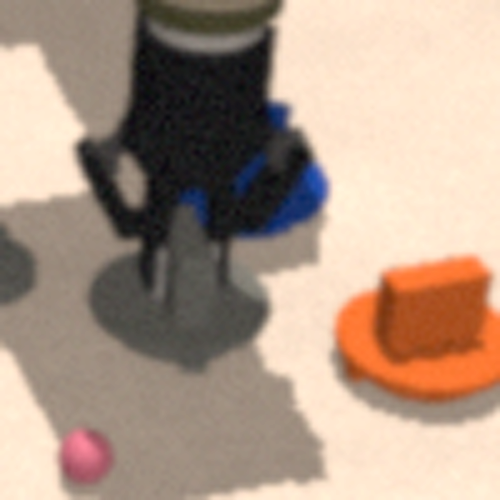

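View pics/t7.png

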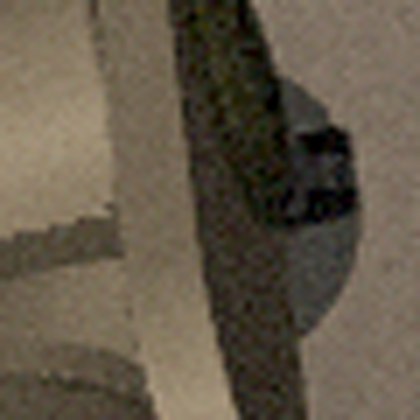

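```bash
python3 go.py 437.5 254.4 117.2 185.05 558.9 39.3 240 170.7
```

```text
t -102.0 -225.0 -122.8 yaw 14.350000000000023
```

Emit:
move_arm([
  [[0,0,-15],0,0.1],
  [[0,0,-45],0,0.1],
  [[0,0,-80],0,0.1],
  [[-4,-8,-110],1,0.1],
  [[-12,-26,-125],2,0.1],
  [[-24,-52,-130],4,0.1],
  [[-37,-82,-130],6,0.1],
  [[-50,-112,-130],8,0.1],
  [[-63,-142,-130],10,0.1],
  [[-76,-168,-130],12,0.1],
])

```text
time_s: 16.18
eef_pos: [528.3, 92.8, 248.0]
ee_rot: [0.0, 0.061, 0.998, 0.0]
force: [0.4, 0.5, -2.0]
grip_width: 0.247
```

Emit:
move_arm([
  [[-11.8,-22.6,0],0.85,0.1],
  [[-22.2,-42.6,2],1.65,0.1],
  [[-28.1,-53.6,5],2.35,0.1],
  [[-28.1,-53.6,7],2.35,0.1],
  [[-28.1,-53.6,7],2.35,0.1],
])

```text
time_s: 16.8
eef_pos: [549.1, 38.0, 240.1]
ee_rot: [-0.0, 0.081, 0.997, 0.0]
force: [-0.1, 0.3, -1.0]
grip_width: 0.247
```

```bash
python3 go.py 0 0 0 185.05 0 0 0 185.05; python3 snap.py 8 250 110 390 250 4 250 130 390 270 4
```

```text
t 0.0 0.0 0.0 yaw 0.0
16.8 [549.1  38.  240.1] A 170.75 F [-0.1   0.26 -0.98] T [0.025 0.032 0.045] g 0.247 q6 -1.55 tilt [-0.0003  0.0001]
```

View pics/s8.png

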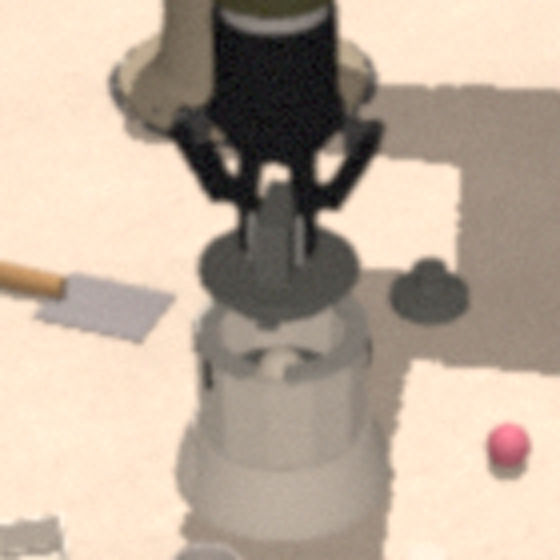

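View pics/t8.png

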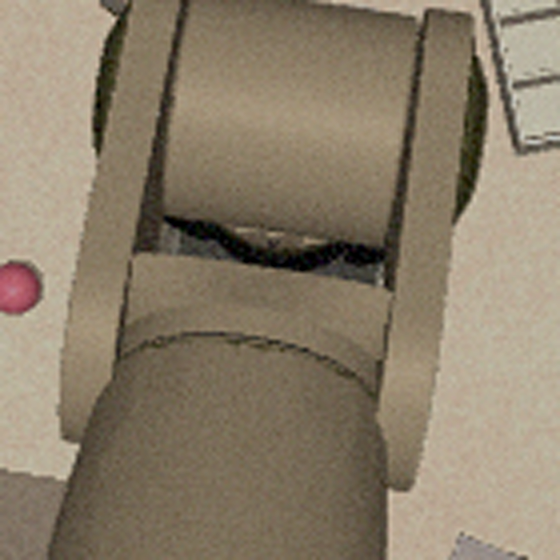

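Run:
```python
import numpy as np
def ax(A):a=np.radians(A);return np.array([[np.cos(a),np.sin(a)],[np.sin(a),-np.cos(a)]])
p=np.array([437.5,254.4])+np.array([-76,-168])@ax(185.05)+np.array([-28.1,-53.6])@ax(173.05);print(p)
print(np.array([558.9,39.3]-p)@ax(170.7).T)
from h import *
d=np.load('scene8.npz');Q=cloud('scene',d['d']);p=d['p']
m=(np.hypot(Q[...,0]-549,Q[...,1]-38)<60)&(Q[...,2]>150)&(Q[...,2]<172)&(p.astype(int).sum(2)<230)
X=Q[m];print(len(X),np.percentile(X,[.5,99.5],0))
# silhouette: flange extreme columns
v,u=np.nonzero(m);print(u.min(),u.max(),v.min(),v.max())
print(proj('scene',[[549.1,38+52,160],[549.1,38-52,160],[549.1,38,160]]))
```

```text
[549.40095335  37.13569415]
[-9.02442839  3.67093983]
545 [[511.80295263 -10.99148925 154.92991564]
 [600.59682849  87.54056921 170.85272251]]
300 339 187 209
[[339.81827293 195.72145649]
 [298.98547451 196.02087411]
 [319.38682286 195.87127567]]
```

Emit:
move_arm([
  [[-5,2,0],0,0.1],
  [[-9,3.7,2],0,0.1],
  [[-9,3.7,8],0,0.1],
  [[-9,3.7,13],0,0.1],
  [[-9,3.7,15],0,0.1],
  [[-9,3.7,15],0,0.1],
  [[-9,3.7,15],0,0.1],
])

```text
time_s: 17.77
eef_pos: [558.9, 39.5, 225.4]
ee_rot: [0.0, 0.081, 0.997, -0.0]
force: [-0.6, -1.5, -2.0]
grip_width: 0.247
```

```bash
python3 snap.py 9 250 110 390 250 4 280 170 360 250 7
```

```text
17.77 [558.9  39.5 225.4] A 170.71 F [-0.64 -1.48 -1.97] T [-0.023 -0.015 -0.036] g 0.247 q6 -1.55 tilt [ 0.0002 -0.    ]
```

View pics/s9.png

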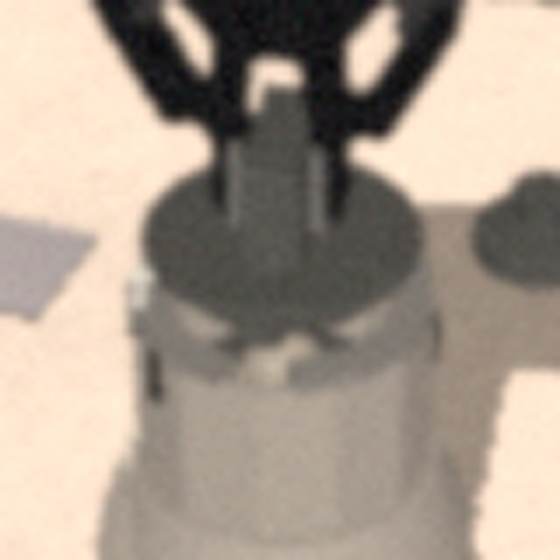

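Flange is centred over the collar (flange x 143–425, collar 135–440 in the crop). Descending with force checks.

Emit:
move_arm([
  [[0,0,1.5],0,0.1],
  [[0,0,3],0,0.1],
  [[0,0,4.5],0,0.1],
  [[0,0,6],0,0.1],
  [[0,0,7],0,0.1],
  [[0,0,7],0,0.1],
])

```text
time_s: 18.62
eef_pos: [558.9, 39.5, 218.1]
ee_rot: [-0.0, 0.081, 0.997, -0.0]
force: [1.2, 0.5, -1.9]
grip_width: 0.25
```

Emit:
move_arm([
  [[0,0,1],0,0.1],
  [[0,0,2],0,0.1],
  [[0,0,2],0,0.1],
])

```text
time_s: 19.0
eef_pos: [558.8, 39.5, 216.1]
ee_rot: [-0.0, 0.081, 0.997, 0.0]
force: [0.2, -0.7, -2.2]
grip_width: 0.251
```

```bash
python3 snap.py
```

```text
19.0 [558.8  39.5 216.1] A 170.71 F [ 0.2  -0.67 -2.24] T [ 0.018 -0.047  0.038] g 0.251 q6 -1.55 tilt [-0.0001  0.    ]
```

Emit:
move_arm([
  [[0,0,1],0,0.1],
  [[0,0,2],0,0.1],
  [[0,0,3],0,0.1],
  [[0,0,3],0,0.1],
])

```text
time_s: 19.5
eef_pos: [558.9, 39.5, 213.1]
ee_rot: [-0.0, 0.081, 0.997, 0.0]
force: [0.2, -0.0, -1.3]
grip_width: 0.246
```

Emit:
move_arm([
  [[0,0,1],0,0.1],
  [[0,0,2],0,0.1],
  [[0,0,3],0,0.1],
  [[0,0,3],0,0.1],
])

```text
time_s: 20.0
eef_pos: [558.9, 39.5, 210.1]
ee_rot: [-0.0, 0.081, 0.997, 0.0]
force: [-0.2, 0.1, -1.2]
grip_width: 0.247
```

Emit:
move_arm([
  [[0,0,1],0,0.1],
  [[0,0,2],0,0.1],
  [[0,0,3],0,0.1],
  [[0,0,3],0,0.1],
])

```text
time_s: 20.5
eef_pos: [558.8, 39.5, 207.1]
ee_rot: [-0.0, 0.081, 0.997, 0.0]
force: [0.2, -0.1, -2.4]
grip_width: 0.25
```

```bash
python3 snap.py
```

```text
20.5 [558.8  39.5 207.1] A 170.7 F [ 0.18 -0.14 -2.36] T [ 0.016 -0.029 -0.016] g 0.25 q6 -1.55 tilt [-0.0001  0.    ]
```

Sliding in freely; the expected seat is at TCP z≈204.6.

Emit:
move_arm([
  [[0,0,0.7],0,0.1],
  [[0,0,1.5],0,0.1],
  [[0,0,1.5],0,0.1],
])

```text
time_s: 20.88
eef_pos: [558.8, 39.5, 205.6]
ee_rot: [-0.0, 0.081, 0.997, -0.0]
force: [0.5, -0.7, -2.0]
grip_width: 0.248
```

Emit:
move_arm([
  [[0,0,0.5],0,0.1],
  [[0,0,1],0,0.1],
  [[0,0,1],0,0.1],
])

```text
time_s: 21.25
eef_pos: [558.9, 39.5, 204.7]
ee_rot: [-0.0, 0.081, 0.997, 0.0]
force: [0.5, -0.3, -1.9]
grip_width: 0.248
```

```bash
python3 snap.py
```

```text
21.25 [558.9  39.5 204.7] A 170.71 F [ 0.46 -0.29 -1.94] T [ 0.017 -0.009 -0.006] g 0.248 q6 -1.55 tilt [-0.  0.]
```

Emit:
move_arm([
  [[0,0,0.4],0,0.1],
  [[0,0,0.4],0,0.1],
  [[0,0,0.4],0,0.1],
])

```text
time_s: 21.62
eef_pos: [558.9, 39.5, 204.5]
ee_rot: [0.0, 0.081, 0.997, 0.0]
force: [0.4, -1.0, 0.7]
grip_width: 0.254
```

Emit:
move_arm([
  [[0,0,0.4],0,0.1],
  [[0,0,0.4],0,0.1],
  [[0,0,0.4],0,0.1],
])

```text
time_s: 22.0
eef_pos: [558.9, 39.5, 204.5]
ee_rot: [0.0, 0.081, 0.997, -0.0]
force: [-2.9, 0.2, 6.2]
grip_width: 0.247
```

```bash
python3 snap.py
```

```text
22.0 [558.9  39.5 204.5] A 170.71 F [-2.91  0.17  6.17] T [-0.006  0.461  0.013] g 0.247 q6 -1.55 tilt [ 0.0002 -0.    ]
```

Seated: contact at z 204.5, force rising, all free on the way. Turning, with a check after the first 10°.

Emit:
move_arm([
  [[0,0,0],2,0.1],
  [[0,0,0],4,0.1],
  [[0,0,0],7,0.1],
  [[0,0,0],10,0.1],
  [[0,0,0],10,0.1],
  [[0,0,0],10,0.1],
])

```text
time_s: 22.75
eef_pos: [559.2, 39.2, 204.5]
ee_rot: [0.001, 0.168, 0.986, -0.0]
force: [-0.5, -1.0, 5.3]
grip_width: 0.247
```

```bash
python3 snap.py
```

```text
22.75 [559.2  39.2 204.5] A 160.61 F [-0.5  -1.05  5.26] T [-0.231  0.277 -0.144] g 0.247 q6 -1.37 tilt [ 0.0006 -0.0001]
```

Emit:
move_arm([
  [[0,0,0],3,0.1],
  [[0,0,0],7,0.1],
  [[0,0,0],11,0.1],
  [[0,0,0],15,0.1],
  [[0,0,0],19,0.1],
  [[0,0,0],22,0.1],
  [[0,0,0],22,0.1],
])

```text
time_s: 23.62
eef_pos: [559.0, 38.9, 204.5]
ee_rot: [0.001, 0.353, 0.935, -0.0]
force: [-3.2, -3.1, 7.1]
grip_width: 0.248
```

```bash
python3 snap.py a 250 110 390 250 4 280 170 360 250 7
```

```text
23.62 [559.   38.9 204.5] A 138.61 F [-3.16 -3.11  7.07] T [-0.382  0.463  0.081] g 0.248 q6 -0.99 tilt [ 0.0005 -0.0005]
```

View pics/sa.png

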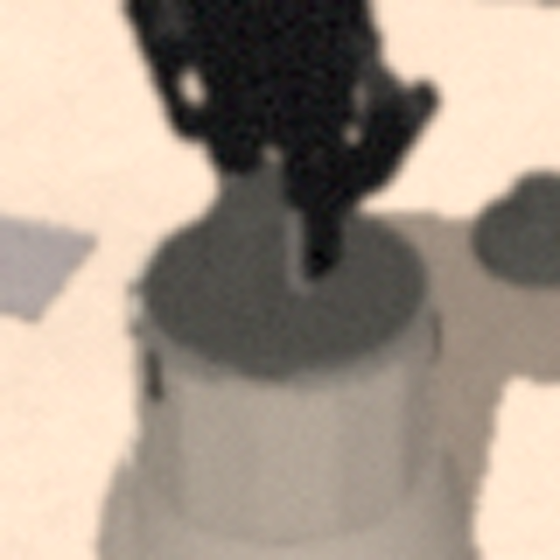

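The lid flange lies flush on the collar and turns. Last 14°.

Emit:
move_arm([
  [[0,0,0],3,0.1],
  [[0,0,0],6,0.1],
  [[0,0,0],9,0.1],
  [[0,0,0],12,0.1],
  [[0,0,0],14,0.1],
  [[0,0,0],14,0.1],
  [[0,0,0],14,0.1],
])

```text
time_s: 24.6
eef_pos: [558.8, 39.0, 204.5]
ee_rot: [0.0, 0.464, 0.886, -0.0]
force: [-4.5, -3.0, 6.8]
grip_width: 0.246
```

```bash
python3 snap.py b 280 135 360 215 7 280 170 360 250 7
python3 - <<'E'
from h import *
for n in('scene','top'):
  Q=cloud(n,np.load(n+'b.npz')['d']);p=np.load(n+'b.npz')['p'].astype(int)
  m=(np.hypot(Q[...,0]-559,Q[...,1]-39)<45)&(Q[...,2]>163.5)&(Q[...,2]<178);X=Q[m];print(n,len(X))
  m=(np.hypot(Q[...,0]-559,Q[...,1]-39)<50)&(Q[...,2]>115)&(Q[...,2]<135);X=Q[m];print('flange z',np.median(X[:,2]) if len(X) else 0,len(X))
E
```

```text
24.6 [558.8  39.  204.5] A 124.65 F [-4.49 -2.97  6.75] T [-0.434  0.698  0.156] g 0.246 q6 -0.74 tilt [ 0.0003 -0.0005]
scene 115
flange z 125.47059150516895 472
top 0
flange z 127.83283315813357 58
```

View pics/sb.png

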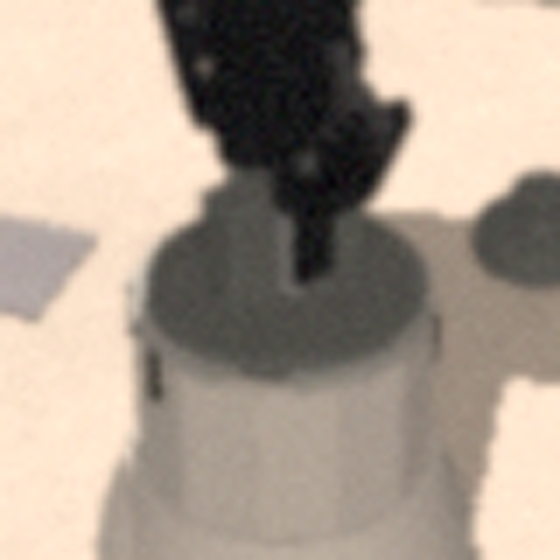

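View pics/tb.png

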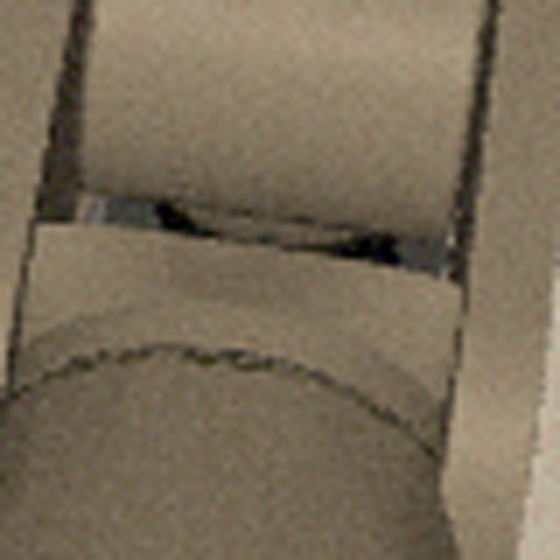

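Run:
```python
from h import *
d=np.load('sceneb.npz');Q=cloud('scene',d['d']);g=d['p'].astype(int).sum(2)/3
m=(np.hypot(Q[...,0]-559,Q[...,1]-39)<42)&(Q[...,2]>133)&(Q[...,2]<162)&(g>32)&(g<75)
v,u=np.nonzero(m);X=Q[m];print(len(X),u.min(),u.max(),v.min(),v.max())
r=cv2.minAreaRect(X[:,:2].astype(np.float32));print(r)
for A in(135,130,127,124.65,122,118):
    a=np.radians(A);w=(X[:,:2]-[558.8,39])@[np.sin(a),-np.cos(a)];l=(X[:,:2]-[558.8,39])@[np.cos(a),np.sin(a)];print(A,np.percentile(w,[5,25,50,75,95]).round(1),np.percentile(l,[2,98]).round(1),np.polyfit(l,w,1).round(3))
# top edge corners of the bar predicted in scene (crop coords of sb)
for A in(134,124.65,115):
    a=np.radians(A);ex=np.array([np.cos(a),np.sin(a),0]);ey=np.array([np.sin(a),-np.cos(a),0])
    C=[np.array([558.8,38.5,171])+sx*30*ex+sy*11*ey for sx in(-1,1) for sy in(-1,1)]
    print(A,((proj('scene',C)-[280,170])*7).round(0).tolist())
    C=[c-[0,0,44] for c in C];print('   foot',((proj('scene',C)-[280,170])*7).round(0).tolist())
```

```text
151 309 331 199 212
((569.603759765625, 42.64981460571289), (25.067079544067383, 59.94842529296875), 17.907936096191406)
135 [-9.7  3.2  7.9 13.7 17.2] [-30.8  26.2] [ 0.298 11.646]
130 [-7.2  5.8  9.8 12.1 18.4] [-30.4  27.3] [ 0.217 11.557]
127 [-5.7  7.1 10.4 12.3 18.9] [-30.4  27.9] [ 0.169 11.533]
124.65 [-4.5  8.  10.6 12.8 19.3] [-30.1  28.3] [ 0.132 11.529]
122 [-3.1  7.9 11.2 13.5 19.6] [-30.1  28.7] [ 0.091 11.542]
118 [-1.1  7.5 12.2 15.1 20. ] [-30.   29.2] [ 0.029 11.596]
134 [[194.0, 191.0], [237.0, 216.0], [315.0, 127.0], [357.0, 150.0]]
   foot [[198.0, 292.0], [239.0, 317.0], [316.0, 226.0], [357.0, 250.0]]
124.65 [[190.0, 184.0], [224.0, 212.0], [327.0, 131.0], [362.0, 158.0]]
   foot [[193.0, 284.0], [227.0, 313.0], [328.0, 230.0], [362.0, 258.0]]
115 [[188.0, 175.0], [213.0, 206.0], [339.0, 136.0], [365.0, 166.0]]
   foot [[191.0, 275.0], [215.0, 307.0], [339.0, 235.0], [365.0, 266.0]]
```

Emit:
move_arm([
  [[0,0,0],0,0.1],
  [[0,0,0],0,0.1],
  [[0,0,0],0,0.1],
  [[0,0,0],0,0.1],
])

```text
time_s: 25.2
eef_pos: [558.8, 39.0, 204.5]
ee_rot: [0.0, 0.464, 0.886, -0.0]
force: [-4.3, -2.8, 7.7]
grip_width: 0.248
```

```bash
python3 snap.py; python3 -c "
from rig import ctrl
print(ctrl.finish_job())"
```

```text
25.2 [558.8  39.  204.5] A 124.65 F [-4.33 -2.8   7.74] T [-0.392  0.658  0.168] g 0.248 q6 -0.74 tilt [ 0.0003 -0.0005]
the job is handed in; nothing more can be done
None
```

I put the ball on the three in the pit, fitted the lid, turned it 46° clockwise and handed the job in at about 25 s, still gripping the lid. I aimed for 46° to split the 2° of play, so the drive should be near 44°; the drive angle itself could not be measured.

- **Ball:** After release its centre measured (560.2, 39.6, 87.5), within about 1 mm of the middle of the three balls and at the expected height. I could not see it again once the lid was on.
- **Lid fit:** It slid in without resistance, made contact at TCP z 204.5 (expected about 204.6), and the flange looked flush.
- **Angle and hold:** The tool turned from 170.7° to 124.65°. The lid bar's position in the depth image fits that angle, so I saw no clear slip in the grip. The last spring torque was 0.17 N m, close to the 0.18 expected at pulse. I never went near the 60° catch, and pose and torque stayed steady over the last half second.
- **Checks that disagreed:** The two cameras differ by 1–3 mm. I mostly used the top one, and while the arm blocked it over the mill I checked against the scene camera. One early torque reading, at 10° of turn, had the wrong sign (−0.14 N m); the later ones were as expected.
- **Other things on the table:** I did not touch any of them, but I did not re-measure them afterwards.

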